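# Lock a pine frame against the fence with a quarter-turn T-slot stop

## Robot

A 6-joint arm with a two-finger parallel gripper is mounted at the origin on the work surface. World frame = base frame: x ahead of the robot, y to its left, z up, the work surface at z = 0. Lengths are in m, angles in rad, forces in N, time in s.
With the tool pointing down it reaches from about 0.325 to 0.775 m from the base axis. Payload 5.5 kg.
Tool frame: the origin (TCP) lies at the very end of the fingers, on their centre line; the grasp point (between the pads) lies 19 mm behind it; z points along the fingers, y is the line along which they close (so a half turn about z gives the same grasp; the last joint's range is limited). The gripper opens to 88 mm and grips with 3 to 60 N. Pads are 20 mm wide; open, the fingers measure 115 mm over their backs; the gripper's body (75 mm by 178 mm) begins 61 mm behind the grasp point.
Start: joints at [1.105, 0.091, 1.231, -0, 1.82, -0.057], TCP at [0.239, 0.551, 0.223] pointing down, gripper open.
Joint ranges: [-2.87, 2.87], [-0.86, 2.18], [0.17, 2.46], [-1.51, 4.65], [0.06, 2.69], [-2.65, 2.65]. Speed limits (rad/s): [2.57, 2.57, 3.01, 3.14, 3.14, 3.14].

## Interface

Orientations are given as a unit quaternion [x, y, z, w].
In Python, from station import telemetry, vision, ctrl, finder gives the robot as it stands.
- The arm moves only by the tool step_arm, never from a script. Its argument "commands" is a list of rows, each a list of 7 numbers: the shift along the tool's x, y, z in m, then the turn, a rotation vector about the tool's x, y, z in degrees, then the closure in counts, from 0 (fully open) to 255 (shut). A call has exactly 10 rows; each row shifts and turns the commanded pose from where the row before left it, along the tool's axes as they then stand; what a row does not reach is not made up. A row lasts 1/10 s, in which the tool goes at most 50 mm and 8.59 degrees, less where a joint would pass 70% of its speed; a pose out of reach is approached as far as the arm can. A call is refused whole if a number of a shift passes 0.05 or a number of a turn 8.59, either way. A call with a gripper value outside its range is refused whole. The fingers move at their own pace and stop on an object; "grip_force" is the grip in N (left out, the last holds). Time passes only in rows, so rows that do not move let the fingers close, or fill a call up. It gives the time, the measured TCP pose, the force, the opening and the grip force at its end, in the units of the state.
- telemetry.get_state(): the state, without advancing time (a new reading comes with each control period).
- vision.grab_frame(name): name is "side" or "top"; returns (picture, depth): 480x640x3 uint8, red, green, blue; 480x640 float32, m along the optical axis (not along the pixel's ray), 0 where there is no reading.
- vision.calibration(name): a dict with "vertical_fov" (degrees; the focal length in pixels is half the picture's height over the tangent of half this angle, whatever the lens; pixels are square), "cx", "cy" (the principal point, pixels), "k1" (the pictures are not rectified: a ray, as slopes to the right and down, at radius r is drawn at 1 + k1 r^2 times it, then the intrinsics apply), "extrinsics" (4x4, takes a point from camera to world coordinates). Camera axes: x right, y down, z forward; pixel columns grow to the right and rows downward; lengths in m; the calibration is good to about 2 mm. A picture is of the moment at which its call begins. calibration takes no time and is no camera call.
- ctrl.job_done(): hands the job in; it is judged then, once.
Trained networks look in the newest picture that a camera, given by its name, has taken for a name from the list of things; names that differ only in an ending like _2 or _b are one class to them, and where a whole thing is asked for, a point or a joint stands for the part that bears it (a point fixed in the world has none). Each returns a list of dicts, best first, with "conf" (0 to 1); they miss things now and then, are a little off and sometimes report something else, mostly with a low value. They report only what shows in the picture. A call takes as long as a camera call. They do not tell look-alikes from the thing itself.
- finder.cut_out(camera, label): "mask" (480x640 bool, what is visible of it) and "extent" ([left, top, width, height] in pixels, round what is visible of it).
- finder.place_of(camera, label): "position" ([column, row] in pixels: a listed point, or the origin of a listed thing).
The state is a dict: "clock": time; "joint_pos": joint angles; "dq": joint speeds; "joint_efforts": joint torques, N m; "tcp_pos": TCP position; "eef_rot": TCP orientation; "force": force on the tool from outside, world axes, zero at the start; "torque": the same for the moment, N m; "grip_width": opening from 0.0 (shut) to 1.0 (fully open); "finger_force": force on a finger pad.
Only numpy, scipy, OpenCV 4.12 (cv2) and the standard library are available. Lean on these libraries where they do the work, as an engineer would, in place of code of your own. Each camera call takes 0.05 s, during which the arm holds its last target. There are 200 camera calls.

## Task

Use the quarter-turn stop from the wooden rack to hold the pine frame flush along the fence of the T-slot plate: drop the stop's foot into a slot (its nut does not sit quite in line with the handle, so feel for the slot) and bring its sleeve up against the middle part of the frame's opposite side, so that the frame sits home on the fence with no gap and the stop touches it. Press the handle down against its spring, turn it a quarter turn so that the foot locks crosswise under the slot's lips, and let go; leave everything else where it is.

Things in the scene. Friction and masses are not known exactly. Their poses are not given: they have to be found in the camera images.
- stop_handle (a point): Quarter-turn stop, the accessory in the rack with a black bar handle above a tall round aluminium sleeve. Point: middle of the bar, on the stop's axis. Bar 40 mm long (own x), 14 mm thick (own y: grip across this), 26 mm tall; own z up. Handle, neck and foot are one spindle that slides down through the sprung sleeve (joint stop_press). 0.4 kg in all.
- stop: The stop as a whole; origin on its axis, 73 mm below the middle of the handle, same axes: at rest the centre of the sleeve's flat underside, which rests on the rack or plate. Sleeve 48 mm in diameter, 50 mm tall; at rest the bar's underside is 10 mm above its top. Below it, on a 13 mm round neck, the foot: a flat hammer nut 26 by 14 mm, 9 mm thick, top 6 mm and bottom 15 mm below the sleeve.
- stop_press (a joint): How far the stop's handle and foot are pushed down through the sleeve, in m: 0 at rest, 0.009 fully pressed (dead stop). The spring pushes back with about 4 N at 0 and 15 N at 0.009. With the foot turned crosswise under the slot's lips and let go, the spring pulls the foot up against them and it reads about 0.004; in the rack or unlocked in a slot it reads 0.
- plate: Aluminium T-slot plate fixed to the bench, 220 (own x) by 440 (own y) by 33 mm; origin: centre of its underside. Three slots along own y at own x = -60, 0, 60 mm: mouth 16 mm wide, lips 10 mm thick, under them a cavity 32 mm wide, 15 mm high. The foot drops in only lengthwise (1 mm play each side) and can turn only with the handle pressed over 4 mm (go well past that).
- fence: Steel angle fence bolted across the +y end of the plate, 230 mm long (own x), 40 mm tall; origin at the middle of the foot of its working face, level with the plate's top. The face looks to its own -y; axes parallel to the plate's.
- frame: Loose open pine frame lying flat on the plate on the -y side of the fence: 215 mm (own x, long sides) by 120 mm (own y) by 45 mm tall, walls 18 mm, about 0.25 kg. Origin: centre of its outline, at its underside. Flush on the fence it lies 60 mm before the fence's face. It starts 15 to 40 mm off the fence, a little askew; squaring it up on the fence may take a push of 10 to 20 N.
- rack: Dark wooden block fixed to the bench, 240 (own x) by 70 by 42 mm tall, origin in the centre of its underside; three square pockets 75 mm apart along own x, 36 mm wide, hold the stop, pin and stud in any order. The pocket hides the stop's foot: the nut is screwed up tight at some angle within 0.5 rad of the handle's line, different each time; feel for it at the slot by turning the stop.
- pin: Bystander in the rack: steel locating pin 20 mm thick on a thin flange, 68 mm tall; origin at the flange's underside.
- stud: Bystander in the rack: clamping stud with hexagon nut and flange, 67 mm tall; origin at the flange's underside.
- hexkey: Bystander: hexagon key, 70 by 22 mm, 6 mm thick, lying on the plate near its -y end between two slots; origin under its long leg's middle.
- square: Bystander: try square lying on the bench; origin under the middle of its wooden stock.
- tin: Bystander: paint tin, 74 mm wide, 85 mm tall, origin under its centre.
- driver: Bystander: screwdriver lying on the bench.
- spanner: Bystander: spanner lying on the bench.
- glue: Bystander: white glue bottle, 56 mm wide, 150 mm tall, origin under its centre.
- offcut: Bystander: pine offcut 110 by 45 by 18 mm, origin under its centre.
There are look-alikes about, which are no part of the job. What is shaped like the stop but orange is not meant.

How it is judged:
By the outcome, as a careful person would: the job done as asked, in the order asked, and still so for the second after the job is handed in, with the robot touching nothing.
It also fails if it takes over 72 s, if anything falls off the work surface, if the arm or the gripper's body presses on something with over 40 N, if the wrist force passes 120 N, or if a joint passes its speed limit or range.

## Working session

There is one attempt and no reset: what is moved stays moved. The work goes in short steps, Python scripts to look and compute and a tool call to move; the robot and the scene stay as the last step left them, time stands still between calls to the robot, and variables do not carry over. Pictures are saved under pics/ and viewed, at most 10 in all, crops included, and the job is handed in when it is done.

Besides the shell and the picture viewer there is one more tool, called after ">>>" as name(argument=value, ...), one argument or row to a line, values as JSON. step_arm: Moves the arm, as the interface text tells. Its arguments: {"type":"object","properties":{"commands":{"type":"array","items":{"type":"array","items":{"type":"number"}}},"grip_force":{"type":"number"}},"required":["commands"]}

```bash
mkdir -p pics; ls; cat > h.py <<'E'
import numpy as np, cv2
from station import telemetry, vision, ctrl, finder
def cam(n):
    c=vision.calibration(n); f=240/np.tan(np.radians(c["vertical_fov"])/2)
    return f,c["cx"],c["cy"],c["k1"],np.array(c["extrinsics"])
def ray(n,uv):
    f,cx,cy,k,E=cam(n); K=np.array([[f,0,cx],[0,f,cy],[0,0,1.]])
    p=cv2.undistortPoints(np.array(uv,float).reshape(-1,1,2),K,np.array([k,0,0,0,0.])).reshape(-1,2)
    return np.c_[p,np.ones(len(p))],E
def at_z(n,uv,z):
    r,E=ray(n,uv); d=r@E[:3,:3].T; o=E[:3,3]
    return o+d*((z-o[2])/d[:,2])[:,None]
def at_d(n,uv,dep):
    r,E=ray(n,uv); return (r*np.array(dep).reshape(-1,1))@E[:3,:3].T+E[:3,3]
def cloud(n,D):
    v,u=np.mgrid[0:480,0:640]; return at_d(n,np.c_[u.ravel(),v.ravel()],D.ravel()).reshape(480,640,3)
def proj(n,P):
    f,cx,cy,k,E=cam(n); q=(np.atleast_2d(P)-E[:3,3])@E[:3,:3]; s=q[:,:2]/q[:,2:]
    s=s*(1+k*(s**2).sum(1))[:,None]; return s*f+[cx,cy]
E
cat > a.py <<'E'
from h import *
for n in("side","top"):
    I,D=vision.grab_frame(n); cv2.imwrite(f"pics/{n}0.png",I[:,:,::-1]); np.save(f"{n}0.npy",D)
    print(n,np.round(cam(n)[4],3).tolist(),cam(n)[:4])
    for l in["stop_handle","plate","fence","frame","rack","pin","stud","hexkey"]:
        print(l,[(np.round(r["position"]).tolist(),round(r["conf"],2)) for r in finder.place_of(n,l)])
s=telemetry.get_state(); print({k:np.round(v,3).tolist() for k,v in s.items()})
E
python3 a.py
```

```text
pics
side [[0.801, -0.427, 0.42, 0.098], [-0.599, -0.581, 0.551, -0.565], [0.009, -0.693, -0.721, 0.865], [0.0, 0.0, 0.0, 1.0]] (np.float64(456.70701901703643), 324.05576538275164, 236.5259234906373, -0.028732778891722998)
stop_handle [([363.0, 415.0], 0.95), ([333.0, 362.0], 0.73), ([408.0, 374.0], 0.65), ([447.0, 420.0], 0.56)]
plate [([308.0, 264.0], 0.84)]
fence [([274.0, 211.0], 0.58)]
frame [([288.0, 237.0], 0.72), ([410.0, 372.0], 0.25)]
rack [([424.0, 380.0], 0.85)]
pin [([463.0, 294.0], 0.71), ([456.0, 351.0], 0.7), ([290.0, 233.0], 0.52)]
stud [([430.0, 366.0], 0.63)]
hexkey [([350.0, 188.0], 0.61), ([350.0, 306.0], 0.48)]
top [[0.003, -0.996, 0.086, 0.408], [-1.0, -0.003, 0.001, 0.002], [-0.001, -0.086, -0.996, 1.487], [0.0, 0.0, 0.0, 1.0]] (np.float64(556.0852431915104), 321.54931058514813, 245.43902215521675, -0.1312067212897504)
stop_handle [([421.0, 308.0], 0.87), ([463.0, 317.0], 0.83), ([461.0, 277.0], 0.77), ([497.0, 274.0], 0.59), ([306.0, 254.0], 0.5)]
plate [([305.0, 254.0], 0.65)]
fence [([372.0, 254.0], 0.66), ([237.0, 247.0], 0.55)]
frame []
rack [([449.0, 248.0], 0.86)]
pin [([457.0, 222.0], 0.69)]
stud [([457.0, 250.0], 0.48)]
hexkey [([373.0, 254.0], 0.41)]
{'clock': 0.9, 'joint_pos': [1.105, 0.091, 1.231, -0.0, 1.82, -0.057], 'dq': [0.001, 0.0, -0.001, -0.001, -0.0, 0.001], 'joint_efforts': [0.0, -44.619, -40.65, 0.07, 0.019, 0.0], 'tcp_pos': [0.239, 0.551, 0.223], 'eef_rot': [0.203, 0.979, 0.0, 0.0], 'force': [0.745, 0.269, -0.351], 'torque': [-0.036, 0.004, -0.016], 'finger_force': 0.0, 'grip_width': 0.999}
```

View pics/side0.png

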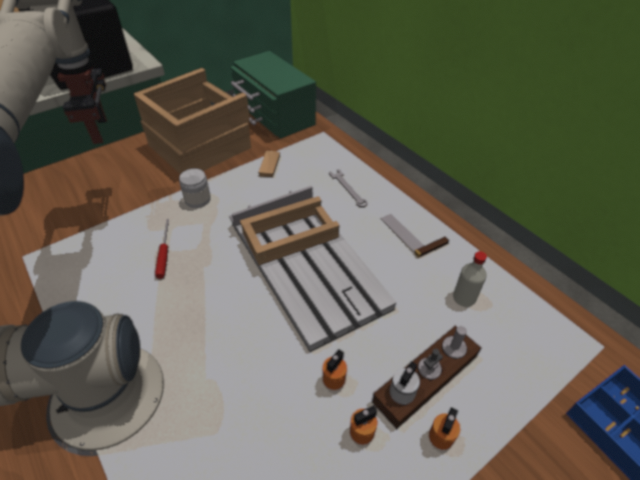

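View pics/top0.png

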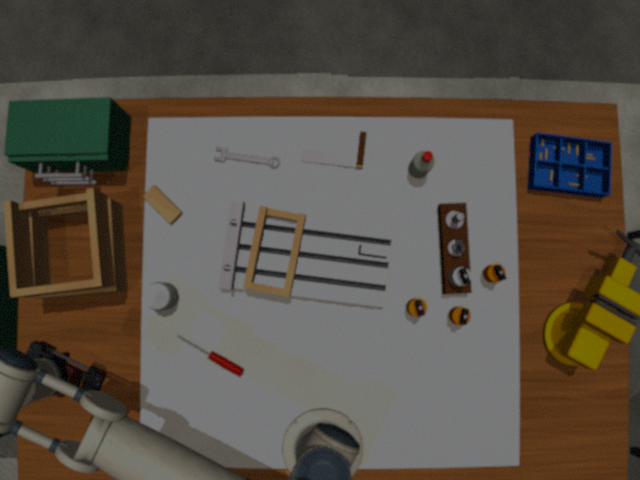

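The three orange look-alikes sit at side (335,370), (363,425) and (446,430), which is top (417,308), (459,316) and (495,273). The silver-sleeved one is in the rack at side (405,380), top (461,277). It fits because it has an aluminium sleeve and a bar handle. The pin and stud are the other two in the rack, and the frame is on the plate, at an angle to the fence. I'll confirm with a crop and measure.

```bash
cat > b.py <<'E'
from h import *
a=cv2.imread("pics/side0.png")[300:460,310:510]; b=cv2.imread("pics/top0.png")[190:350,390:520]
cv2.imwrite("pics/crop0.png",np.hstack([cv2.resize(a,(440,352),interpolation=2),cv2.resize(b,(286,352),interpolation=2)]))
def rect(P):
    c,s,an=cv2.minAreaRect((P[:,:2]*1000).astype(np.float32)); return np.round(c,1),np.round(s,1),round(an,2)
for n in("top","side"):
    C=cloud(n,np.load(n+"0.npy")); z=C[...,2]
    B=(C[...,0]>.2)&(C[...,0]<.7)&(C[...,1]>-.45)&(C[...,1]<.3)&(z>-.01)
    print(n,"bench z",np.median(z[B&(z<.01)]))
    for nm,lo,hi in(("plate",.028,.038),("frame+fence",.07,.09),("rack",.038,.046)):
        m=(B&(z>lo)&(z<hi)).astype(np.uint8); m=cv2.morphologyEx(m,cv2.MORPH_OPEN,np.ones((2,2)))
        k,L,S,_=cv2.connectedComponentsWithStats(m)
        for i in range(1,k):
            if S[i,4]>60: P=C[L==i]; print(nm,S[i,4],"z %.4f"%np.median(P[:,2]),*rect(P))
    m=(B&(z>.085)&(C[...,1]<-.15)&(z<.14)).astype(np.uint8); k,L,S,_=cv2.connectedComponentsWithStats(m)
    for i in range(1,k):
        if S[i,4]>15: P=C[L==i]; print("tall",S[i,4],"zmax %.3f"%P[:,2].max(),np.round(P.mean(0),3))
E
python3 b.py
```

```text
top bench z 0.0004759498524976591
plate 195 z 0.0332 [530.   97.7] [306.8  48.6] 47.11
plate 1200 z 0.0324 [503.4 -63.3] [238.5 203.9] 83.93
plate 188 z 0.0323 [523.1  54.5] [246.3  59.6] 38.14
plate 181 z 0.0331 [555.9 196.8] [42.3 44.6] 77.21
plate 427 z 0.0329 [503.5  64.6] [216.5  73.8] 52.05
plate 1158 z 0.0324 [524.  -60.5] [153.  219.3] 26.3
plate 153 z 0.0329 [465.1 110.1] [240.8  43.9] 72.47
plate 455 z 0.0330 [468.4  80.5] [189.5  59.1] 69.74
plate 1290 z 0.0325 [444.  -50.8] [246.7  85. ] 82.81
plate 124 z 0.0336 [438.3 218.1] [35.  42.2] 81.98
plate 235 z 0.0338 [431.   90.2] [180.9  25.3] 82.89
plate 1273 z 0.0327 [405.7 -44.4] [249.8  42.4] 82.83
frame+fence 1453 z 0.0769 [508.5  85. ] [200.4 222.2] 79.44
frame+fence 91 z 0.0830 [ 527.4 -354. ] [34.5 32. ] 3.81
rack 209 z 0.0411 [ 624.1 -353.6] [46.5 86.5] 8.98
rack 88 z 0.0422 [611.5 232.4] [27.8 53.4] 73.62
rack 102 z 0.0407 [557.8 239.8] [30.1 57.2] 84.69
rack 317 z 0.0417 [ 549.4 -355.3] [72.7 90.3] 12.98
rack 102 z 0.0419 [509.3 242.4] [24.6 60.1] 74.86
rack 253 z 0.0415 [ 493.3 -361.3] [38.4 90. ] 19.79
rack 73 z 
[... 623 characters left out ...]
 [ 345.5 -268.6] [760.8 140.3] 60.58
plate 1773 z 0.0326 [ 310.4 -255.3] [743.2 117.4] 64.52
frame+fence 117 z 0.0707 [511.1 224.4] [  9.2 110.9] 82.39
frame+fence 1436 z 0.0767 [ 319.3 -114.9] [974.9 241.9] 49.86
frame+fence 156 z 0.0810 [ 538.8 -351.7] [16.9 60.2] 84.92
frame+fence 125 z 0.0777 [ 446.3 -362.6] [21.  50.2] 58.79
frame+fence 68 z 0.0755 [ 362.7 -356.9] [65.7 16.6] 3.83
rack 2134 z 0.0413 [ 365.8 -404.9] [610.9 133.1] 18.61
tall 142 zmax 0.111 [ 0.599 -0.346  0.102]
tall 205 zmax 0.104 [ 0.372 -0.245  0.098]
tall 71 zmax 0.111 [ 0.525 -0.349  0.101]
tall 603 zmax 0.130 [ 0.448 -0.353  0.103]
tall 262 zmax 0.104 [ 0.349 -0.356  0.098]
tall 101 zmax 0.103 [ 0.467 -0.445  0.099]
```

View pics/crop0.png

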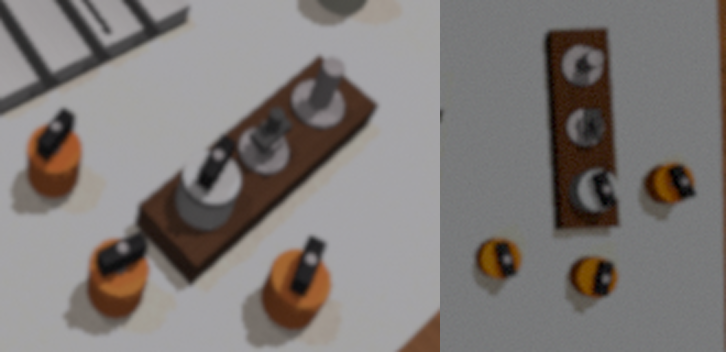

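The crop confirms it: the grey metal sleeve with a black bar at the rack's near end (side (405,380), top (461,277)) is the real stop. The three orange ones are standing on the bench. Next I'll fit the plate slots, frame and stop accurately.

```bash
cat > fit.py <<'E'
from h import *
from scipy.optimize import minimize
def R(t): return np.array([[np.cos(t),-np.sin(t)],[np.sin(t),np.cos(t)]])
def smp(img,n,P): 
    uv=proj(n,P).astype(np.float32); return cv2.remap(img,uv[:,0].reshape(1,-1),uv[:,1].reshape(1,-1),1)[0].astype(float)
def plate(n,img,x0=(.49,.0,np.radians(-7)),ylo=-.12,yhi=.0):
    g=cv2.GaussianBlur(cv2.cvtColor(img,cv2.COLOR_RGB2GRAY),(0,0),.7)
    ys=np.linspace(ylo,yhi,25); sg=lambda xs:np.array([[a+b,y] for a in(-.06,0,.06) for b in xs for y in ys])
    ins=sg(np.linspace(-.006,.006,7)); out=sg([-.012,-.011,-.010,.010,.011,.012])
    def c(p):
        f=lambda q:smp(g,n,np.c_[q@R(p[1]).T+[p[0],0],np.full(len(q),.033)])
        return f(ins).mean()-f(out).mean()
    b=min((c((x,t)),x,t) for x in np.arange(.44,.55,.003) for t in np.radians(np.arange(-15,1,1.)))
    r=minimize(c,b[1:],method="Nelder-Mead",options=dict(xatol=1e-5,fatol=1e-3,initial_simplex=[b[1:],(b[1]+.002,b[2]),(b[1],b[2]+.01)]))
    return r.x,r.fun
E
cat > c.py <<'E'
from fit import *
for n in("top","side"):
    img=cv2.imread(f"pics/{n}0.png")[:,:,::-1]; print(n,"slot0 x at y=0, theta deg:",(r:=plate(n,img))[0][0].round(4),np.degrees(r[0][1]).round(2),r[1])
    C=cloud(n,np.load(n+"0.npy")); z=C[...,2]; d=np.hypot(C[...,0]-.448,C[...,1]+.352)
    P=C[(d<.035)&(z>.122)&(z<.14)]; c,s,a=cv2.minAreaRect((P[:,:2]*1000).astype(np.float32))
    w=np.linalg.eigh(np.cov(P[:,:2].T))[1][:,1]; print("bar",len(P),np.median(P,0).round(4),P.mean(0).round(4),np.round(c,1),np.round(s,1),a,"dir",np.degrees(np.arctan2(w[1],w[0])))
    P=C[(d<.035)&(z>.088)&(z<.096)]; print("sleeve",len(P),cv2.minEnclosingCircle((P[:,:2]*1000).astype(np.float32)),np.median(P[:,2]))
    P=C[(np.abs(C[...,0]-.5)<.14)&(np.abs(C[...,1]-.1)<.12)&(z>.075)&(z<.082)]; c,s,a=cv2.minAreaRect((P[:,:2]*1000).astype(np.float32)); print("frame",c,s,a); print(cv2.boxPoints((c,s,a)).round().tolist())
    hk=[at_z(n,[r["position"]],.036)[0].round(3) for r in finder.place_of(n,"hexkey")]; print(hk)
    for l in("stop_handle","stop"): print(l,[(at_z(n,[r["position"]],.115 if l!="stop" else .042)[0].round(4),round(r["conf"],2)) for r in finder.place_of(n,l)])
    for r in finder.place_of(n,"fence"): print("fence",at_z(n,[r["position"]],.033)[0].round(4),r["conf"])
    for r in finder.place_of(n,"plate"): print("plate",at_z(n,[r["position"]],.0)[0].round(4),r["conf"])
E
python3 c.py
```

```text
top slot0 x at y=0, theta deg: 0.5037 -6.97 -56.373650793650796
bar 94 [ 0.4507 -0.3506  0.1272] [ 0.4508 -0.3511  0.1273] [ 450.8 -351. ] [40.8 14.6] 19.41944694519043 dir -160.98818899622725
sleeve 135 ((449.84454345703125, -350.7931213378906), 25.14824867248535) 0.09128009781328328
frame (520.4393920898438, 149.86386108398438) (170.82131958007812, 214.8162384033203) 79.33088684082031
[[399.0, 86.0], [610.0, 46.0], [642.0, 214.0], [431.0, 254.0]]
[array([ 0.511, -0.131,  0.036])]
stop_handle [(array([ 0.3722, -0.2429,  0.115 ]), 0.87), (array([ 0.3501, -0.3475,  0.115 ]), 0.83), (array([ 0.4496, -0.3434,  0.115 ]), 0.77), (array([ 0.457 , -0.4342,  0.115 ]), 0.59), (array([0.5062, 0.0427, 0.115 ]), 0.5)]
stop [(array([ 0.3815, -0.2379,  0.042 ]), 0.86), (array([ 0.3414, -0.3506,  0.042 ]), 0.74), (array([ 0.4587, -0.3523,  0.042 ]), 0.57), (array([ 0.4654, -0.4338,  0.042 ]), 0.53)]
fence [ 0.5107 -0.1292  0.033 ] 0.66
fence [0.5284 0.2256 0.033 ] 0.55
plate [0.5123 0.0483 0.    ] 0.65
side slot0 x at y=0, theta deg: 0.5034 -7.14 -74.65936507936509
bar 171 [ 0.4506 -0.3513  0.1264]
[... 159 characters left out ...]
0122070312) 0.09131176026428084
frame (520.277587890625, 145.25677490234375) (166.86253356933594, 215.3304901123047) 79.88866424560547
[[400.0, 82.0], [612.0, 44.0], [641.0, 208.0], [429.0, 246.0]]
[array([0.752, 0.174, 0.036]), array([ 0.501, -0.135,  0.036])]
stop_handle [(array([ 0.3408, -0.3602,  0.115 ]), 0.95), (array([ 0.3589, -0.2533,  0.115 ]), 0.73), (array([ 0.4512, -0.3523,  0.115 ]), 0.65), (array([ 0.4463, -0.4505,  0.115 ]), 0.56)]
stop [(array([ 0.4466, -0.3521,  0.042 ]), 0.92), (array([ 0.3389, -0.3615,  0.042 ]), 0.92), (array([ 0.3635, -0.2545,  0.042 ]), 0.71), (array([ 0.4524, -0.4485,  0.042 ]), 0.58)]
fence [0.5303 0.2256 0.033 ] 0.58
plate [0.513  0.0424 0.    ] 0.84
```

```bash
cat > plan.py <<'E'
import sys,numpy as np
from scipy.spatial.transform import Rotation as Ro
from station import telemetry
# usage: plan.py N x y z yawdeg [grip] ; prints 10-row groups from the measured pose
def cur():
    s=telemetry.get_state(); r=Ro.from_quat(s["eef_rot"]); return s,np.array(s["tcp_pos"]),r
s,p,r=cur(); yaw=lambda r:np.degrees(np.arctan2(*r.as_matrix()[1::-1,0]))
N=int(sys.argv[1]); t=np.array(list(map(float,sys.argv[2:5]))); ty=float(sys.argv[5]); g=sys.argv[6] if len(sys.argv)>6 else "0"
print("now",p.round(4),"yaw",yaw(r).round(2),"tilt",np.degrees(np.arccos(-r.as_matrix()[2,2])).round(2),"F",np.round(s["force"],1),"w",round(s["grip_width"],3),"ff",round(s["finger_force"],1),"t",s["clock"])
R1=Ro.from_euler("z",ty,degrees=True)*Ro.from_quat([1,0,0,0])
dy=(ty-yaw(r)+180)%360-180
print("["); 
for i in range(N):
    k=N-i; w=(t-p)/k; d=np.round(r.inv().apply(w),4 if N<=10 else 3)
    rv=np.round(((r.inv()*R1).as_rotvec(degrees=True) if abs(dy)<170 else 0)/k,2)
    print([*map(float,d),*map(float,rv),int(g)],end=",\n" if (i+1)%10 else "\n--\n")
    p=p+r.apply(d); r=r*Ro.from_rotvec(rv,degrees=True)
print("end",p.round(4),yaw(r).round(2))
E
python3 plan.py 10 .40 .12 .223 85
```

```text
now [0.2385 0.5506 0.2226] yaw 156.58 tilt 0.0 F [ 0.5 -0.7 -0.4] w 1.001 ff 0.0 t 1.4
[
[-0.0319, -0.0331, -0.0, -0.0, -0.0, 7.16, 0],
[-0.0358, -0.0288, -0.0, -0.0, -0.0, 7.16, 0],
[-0.0391, -0.0242, -0.0, -0.0, -0.0, 7.16, 0],
[-0.0418, -0.0191, -0.0001, -0.0, -0.0, 7.16, 0],
[-0.0439, -0.0137, -0.0, -0.0, -0.0, 7.16, 0],
[-0.0453, -0.0082, -0.0001, -0.0, -0.0, 7.16, 0],
[-0.0459, -0.0024, -0.0, -0.0, 0.0, 7.15, 0],
[-0.0459, 0.0033, -0.0001, -0.0, 0.0, 7.16, 0],
[-0.0451, 0.009, -0.0, -0.0, 0.0, 7.15, 0],
[-0.0437, 0.0145, -0.0001, -0.0, 0.0, 7.16, 0]
--
end [0.4   0.12  0.223] 85.0
```

>>> step_arm(
  commands=[
    [-0.032,-0.033,0,0,0,7.2,0],
    [-0.036,-0.029,0,0,0,7.2,0],
    [-0.039,-0.024,0,0,0,7.2,0],
    [-0.042,-0.019,0,0,0,7.2,0],
    [-0.044,-0.014,0,0,0,7.2,0],
    [-0.045,-0.008,0,0,0,7.2,0],
    [-0.046,-0.002,0,0,0,7.2,0],
    [-0.046,0.003,0,0,0,7.2,0],
    [-0.045,0.009,0,0,0,7.2,0],
    [-0.044,0.014,0,0,0,7.2,0],
  ],
)

```text
clock: 2.4
tcp_pos: [0.3988, 0.1174, 0.223]
eef_rot: [0.741, 0.671, 0.001, 0.0]
force: [-0.5, 0.0, 0.2]
grip_width: 0.999
finger_force: 0.0
```

```bash
python3 plan.py 10 .4508 -.3511 .20 18.5
```

```text
now [0.3988 0.1174 0.223 ] yaw 84.3 tilt 0.07 F [-0.5  0.   0.2] w 0.999 ff 0.0 t 2.4
[
[-0.0461, 0.0098, 0.0023, 0.0, -0.01, 6.58, 0],
[-0.0447, 0.015, 0.0023, 0.0, -0.01, 6.58, 0],
[-0.0427, 0.0201, 0.0023, 0.01, -0.01, 6.58, 0],
[-0.0401, 0.0248, 0.0023, 0.01, -0.0, 6.58, 0],
[-0.0369, 0.0293, 0.0023, 0.0, -0.0, 6.58, 0],
[-0.0334, 0.0333, 0.0023, 0.01, -0.01, 6.58, 0],
[-0.0293, 0.0369, 0.0023, 0.0, -0.0, 6.58, 0],
[-0.0249, 0.04, 0.0023, 0.01, -0.01, 6.58, 0],
[-0.0202, 0.0426, 0.0023, 0.0, -0.0, 6.58, 0],
[-0.0151, 0.0446, 0.0023, 0.01, -0.01, 6.58, 0]
--
end [ 0.4508 -0.3511  0.2   ] 18.5
```

>>> step_arm(
  commands=[
    [-0.046,0.01,0.002,0,0,6.6,0],
    [-0.045,0.015,0.002,0,0,6.6,0],
    [-0.043,0.02,0.002,0,0,6.6,0],
    [-0.04,0.025,0.002,0,0,6.6,0],
    [-0.037,0.029,0.002,0,0,6.6,0],
    [-0.033,0.033,0.002,0,0,6.6,0],
    [-0.029,0.037,0.002,0,0,6.6,0],
    [-0.025,0.04,0.002,0,0,6.6,0],
    [-0.02,0.043,0.002,0,0,6.6,0],
    [-0.015,0.045,0.002,0,0,6.4,0],
  ],
)

```text
clock: 3.4
tcp_pos: [0.4527, -0.3516, 0.2027]
eef_rot: [0.987, 0.161, 0.0, 0.0]
force: [2.6, 0.4, 1.5]
grip_width: 1.001
finger_force: 0.0
```

```bash
python3 plan.py 1 .4508 -.3511 .135 18.5 0;python3 plan.py 10 .4508 -.3511 .105 18.5 0 | head -3
```

```text
now [ 0.4527 -0.3516  0.2027] yaw 18.49 tilt 0.03 F [2.6 0.4 1.5] w 1.001 ff 0.0 t 3.4
[
[-0.0017, -0.0011, 0.0677, 0.02, -0.02, -0.01, 0],
end [ 0.4508 -0.3511  0.135 ] 18.5
now [ 0.4527 -0.3516  0.2027] yaw 18.49 tilt 0.03 F [2.6 0.4 1.5] w 1.001 ff 0.0 t 3.4
[
[-0.0002, -0.0001, 0.0098, 0.0, -0.0, -0.0, 0],
```

>>> step_arm(
  commands=[
    [0,0,0,0,0,0,0],
    [0,0,0.016,0,0,0,60],
    [0,0,0.016,0,0,0,60],
    [0,0,0.016,0,0,0,60],
    [0,0,0.016,0,0,0,60],
    [0,0,0.01,0,0,0,60],
    [0,0,0.008,0,0,0,60],
    [0,0,0.004,0,0,0,60],
    [0,0,0,0,0,0,60],
    [0,0,0,0,0,0,60],
  ],
)

```text
clock: 4.4
tcp_pos: [0.4531, -0.3498, 0.1173]
eef_rot: [0.987, 0.163, 0.0, 0.0]
force: [0.3, -0.2, -0.1]
grip_width: 0.762
finger_force: 0.0
```

```bash
python3 plan.py 1 .4508 -.3511 .105 18.5 0
```

```text
now [ 0.4531 -0.3498  0.1173] yaw 18.78 tilt 0.06 F [ 0.3 -0.2 -0.1] w 0.762 ff 0.0 t 4.4
[
[-0.0026, 0.0005, 0.0123, 0.05, -0.03, 0.28, 0],
end [ 0.4508 -0.3511  0.105 ] 18.5
```

>>> step_arm(
  commands=[
    [-0.0025,0.0005,0.004,0,0,0.3,60],
    [0,0,0.004,0,0,0,60],
    [0,0,0.004,0,0,0,60],
    [0,0,0,0,0,0,60],
    [0,0,0,0,0,0,255],
    [0,0,0,0,0,0,255],
    [0,0,0,0,0,0,255],
    [0,0,0,0,0,0,255],
    [0,0,0,0,0,0,255],
    [0,0,0,0,0,0,255],
  ],
  grip_force=40,
)

```text
clock: 5.4
tcp_pos: [0.4507, -0.3508, 0.1047]
eef_rot: [0.987, 0.161, 0.0, 0.0]
force: [0.0, 0.3, 0.1]
grip_width: 0.26
finger_force: 0.0
```

```bash
python3 plan.py 1 .4508 -.3511 .15 18.5 0
```

```text
now [ 0.4507 -0.3508  0.1047] yaw 18.48 tilt 0.01 F [0.  0.3 0.1] w 0.26 ff 0.0 t 5.4
[
[0.0, 0.0003, -0.0453, 0.01, -0.0, -0.02, 0],
end [ 0.4508 -0.3511  0.15  ] 18.5
```

Still closing (23 mm open against the 14 mm bar), so finish the grasp and then lift.

>>> step_arm(
  commands=[
    [0,0,0,0,0,0,255],
    [0,0,0,0,0,0,255],
    [0,0,0,0,0,0,255],
    [0,0,0,0,0,0,255],
    [0,0,-0.005,0,0,0,255],
    [0,0,-0.01,0,0,0,255],
    [0,0,-0.015,0,0,0,255],
    [0,0,-0.015,0,0,0,255],
    [0,0,-0.01,0,0,0,255],
    [0,0,0,0,0,0,255],
  ],
)

```text
clock: 6.4
tcp_pos: [0.4515, -0.3515, 0.1628]
eef_rot: [0.987, 0.161, 0.001, 0.002]
force: [0.1, -0.3, -3.6]
grip_width: 0.16
finger_force: 40.0
```

```bash
python3 plan.py 10 .5035 0 .155 83 255
```

```text
now [ 0.4515 -0.3515  0.1628] yaw 18.48 tilt 0.27 F [ 0.1 -0.3 -3.6] w 0.16 ff 40.0 t 6.4
[
[0.0161, -0.0317, 0.0007, 0.03, 0.0, -6.45, 255],
[0.0195, -0.0297, 0.0007, 0.03, 0.0, -6.45, 255],
[0.0227, -0.0273, 0.0007, 0.03, 0.0, -6.45, 255],
[0.0257, -0.0246, 0.0007, 0.03, 0.0, -6.45, 255],
[0.0283, -0.0215, 0.0008, 0.03, 0.0, -6.45, 255],
[0.0305, -0.0182, 0.0008, 0.03, 0.0, -6.45, 255],
[0.0324, -0.0147, 0.0008, 0.03, 0.0, -6.46, 255],
[0.0338, -0.011, 0.0007, 0.02, 0.0, -6.45, 255],
[0.0348, -0.0071, 0.0008, 0.03, 0.0, -6.46, 255],
[0.0354, -0.0031, 0.0007, 0.02, 0.0, -6.45, 255]
--
end [0.5035 0.     0.155 ] 83.0
```

>>> step_arm(
  commands=[
    [0.016,-0.032,0,0,0,-6.5,255],
    [0.02,-0.03,0.001,0,0,-6.5,255],
    [0.023,-0.027,0.001,0,0,-6.5,255],
    [0.026,-0.025,0.001,0,0,-6.4,255],
    [0.028,-0.021,0.001,0,0,-6.4,255],
    [0.03,-0.018,0.001,0,0,-6.4,255],
    [0.032,-0.015,0,0,0,-6.4,255],
    [0.034,-0.011,0,0,0,-6.5,255],
    [0.035,-0.007,0,0,0,-6.5,255],
    [0.035,-0.003,0,0,0,-6.5,255],
  ],
)

```text
clock: 7.4
tcp_pos: [0.5025, 0.0021, 0.1543]
eef_rot: [0.747, 0.665, -0.0, -0.0]
force: [0.6, -1.1, -4.0]
grip_width: 0.156
finger_force: 40.0
```

>>> step_arm(
  commands=[
    [0,0,0.003,0,0,0,255],
    [0,0,0.003,0,0,0,255],
    [0,0,0.003,0,0,0,255],
    [0,0,0.003,0,0,0,255],
    [0,0,0.003,0,0,0,255],
    [0,0,0,0,0,0,255],
    [0,0,0,0,0,0,255],
    [0,0,0,0,0,0,255],
    [0,0,0,0,0,0,255],
    [0,0,0,0,0,0,255],
  ],
)

```text
clock: 8.4
tcp_pos: [0.5028, 0.0006, 0.1398]
eef_rot: [0.749, 0.663, 0.0, 0.0]
force: [0.2, -0.4, -3.3]
grip_width: 0.156
finger_force: 40.0
```

```bash
python3 plan.py 1 .5035 0 .14 83 255; cat > d.py <<'E'
from fit import *
s=telemetry.get_state(); p=np.array(s["tcp_pos"])
ims=[]
for n in("top","side"):
    I,D=vision.grab_frame(n); np.save(n+"1.npy",D); cv2.imwrite(f"pics/{n}1.png",I[:,:,::-1])
    (x0,t),f=plate(n,I,ylo=-.12,yhi=-.05); print(n,"slot",x0.round(4),np.degrees(t).round(2),f)
    C=cloud(n,D); z=C[...,2]; d=np.hypot(C[...,0]-p[0],C[...,1]-p[1]); zt=p[2]+.010-.023
    P=C[(d<.035)&(abs(z-zt)<.005)]; print("sleeve",len(P),zt,cv2.minEnclosingCircle((P[:,:2]*1000).astype(np.float32)) if len(P) else 0, np.median(P,0) if len(P) else 0)
    u=proj(n,[[p[0],p[1],p[2]-.05]])[0].astype(int); c=I[max(u[1]-50,0):u[1]+50,max(u[0]-65,0):u[0]+65,::-1]; ims.append(cv2.resize(c,(390,300),interpolation=2))
cv2.imwrite("pics/crop1.png",np.hstack(ims))
E
python3 d.py
```

```text
now [0.5028 0.0006 0.1398] yaw 83.08 tilt 0.02 F [ 0.2 -0.4 -3.3] w 0.156 ff 40.0 t 8.4
[
[-0.0005, 0.0008, -0.0002, 0.02, 0.0, 0.08, 255],
end [ 0.5035 -0.      0.14  ] 83.0
top slot 0.505 -7.76 -26.185714285714283
sleeve 0 0.12680330599940093 0 0
side slot 0.5036 -7.24 -69.39396825396824
sleeve 166 0.12680330599940093 ((501.2969970703125, 1.8265411853790283), 24.234094619750977) [ 0.49291802 -0.00684976  0.12623919]
```

View pics/crop1.png

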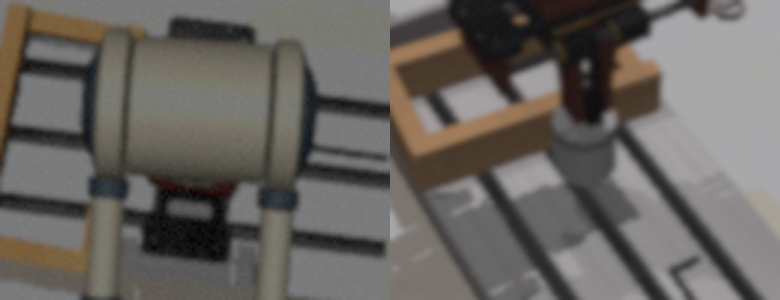

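The top view is hidden by the arm. In the side crop the stop hangs over the middle slot, at about (582,150), with the frame's near side just beyond it. I'll turn to one end of the ±0.5 rad range and lower until the foot touches.

>>> step_arm(
  commands=[
    [-0.0005,0.0007,0.004,0,0,7,255],
    [0,0,0.004,0,0,7,255],
    [0,0,0.004,0,0,7,255],
    [0,0,0.004,0,0,7,255],
    [0,0,0.004,0,0,0,255],
    [0,0,0.004,0,0,0,255],
    [0,0,0.003,0,0,0,255],
    [0,0,0.002,0,0,0,255],
    [0,0,0.001,0,0,0,255],
    [0,0,0,0,0,0,255],
  ],
)

```text
clock: 9.5
tcp_pos: [0.5034, 0.0, 0.1104]
eef_rot: [0.887, 0.463, 0.0, 0.0]
force: [-2.4, 0.7, 0.9]
grip_width: 0.158
finger_force: 40.0
```

```bash
python3 plan.py 1 .5036 0 .1095 55 255
```

```text
now [0.5034 0.     0.1104] yaw 55.11 tilt 0.03 F [-2.4  0.7  0.9] w 0.158 ff 40.0 t 9.5
[
[0.0001, 0.0002, 0.0009, 0.03, -0.02, 0.11, 255],
end [ 0.5036 -0.      0.1095] 55.0
```

>>> step_arm(
  commands=[
    [0,0,0.0007,0,0,-1.2,255],
    [0,0,0,0,0,-1.2,255],
    [0,0,0,0,0,-1.2,255],
    [0,0,0,0,0,-1.2,255],
    [0,0,0,0,0,-1.2,255],
    [0,0,0,0,0,-1.2,255],
    [0,0,0,0,0,-1.2,255],
    [0,0,0,0,0,-1.2,255],
    [0,0,0,0,0,-1.2,255],
    [0,0,0,0,0,-1.2,255],
  ],
)

```text
clock: 10.5
tcp_pos: [0.5043, -0.0002, 0.1102]
eef_rot: [0.833, 0.553, 0.001, 0.001]
force: [-0.8, -1.0, 4.1]
grip_width: 0.156
finger_force: 40.0
```

```bash
python3 plan.py 1 .5036 0 .1095 67 255|head -1;python3 -c "
from station import telemetry as t;print(t.get_state()['torque'])"
```

```text
now [ 5.043e-01 -2.000e-04  1.102e-01] yaw 67.17 tilt 0.18 F [-0.8 -1.   4.1] w 0.156 ff 40.0 t 10.5
[-0.19371945  0.18093793 -0.03455226]
```

>>> step_arm(
  commands=[
    [0,0,0,0,0,-1.2,255],
    [0,0,0,0,0,-1.2,255],
    [0,0,0,0,0,-1.2,255],
    [0,0,0,0,0,-1.2,255],
    [0,0,0,0,0,-1.2,255],
    [0,0,0,0,0,-1.2,255],
    [0,0,0,0,0,-1.2,255],
    [0,0,0,0,0,-1.2,255],
    [0,0,0,0,0,-1.2,255],
    [0,0,0,0,0,-1.2,255],
  ],
)

```text
clock: 11.5
tcp_pos: [0.5038, 0.0003, 0.1094]
eef_rot: [0.771, 0.637, 0.001, 0.0]
force: [2.1, 0.3, 6.0]
grip_width: 0.155
finger_force: 40.0
```

```bash
python3 plan.py 1 .5036 0 .1095 79 255|head -1;python3 -c "
from station import telemetry as t;print(t.get_state()['torque'])"
```

```text
now [5.038e-01 3.000e-04 1.094e-01] yaw 79.2 tilt 0.09 F [2.1 0.3 6. ] w 0.155 ff 40.0 t 11.5
[ 0.02156598 -0.39981088  0.02065937]
```

>>> step_arm(
  commands=[
    [0,0,0,0,0,-1.2,255],
    [0,0,0,0,0,-1.2,255],
    [0,0,0,0,0,-1.2,255],
    [0,0,0,0,0,-1.2,255],
    [0,0,0,0,0,-1.2,255],
    [0,0,0,0,0,-1.2,255],
    [0,0,0,0,0,-1.2,255],
    [0,0,0,0,0,-1.2,255],
    [0,0,0,0,0,-1.2,255],
    [0,0,0,0,0,-1.2,255],
  ],
)

```text
clock: 12.5
tcp_pos: [0.5042, 0.0007, 0.1078]
eef_rot: [0.7, 0.714, 0.001, 0.0]
force: [8.5, 1.7, -4.5]
grip_width: 0.156
finger_force: 40.1
```

```bash
python3 plan.py 1 .5036 0 .1095 91 255|head -1;python3 -c "
from station import telemetry as t;print(t.get_state()['torque'])"
```

```text
now [0.5042 0.0007 0.1078] yaw 91.2 tilt 0.13 F [ 8.5  1.7 -4.5] w 0.156 ff 40.1 t 12.5
[ 0.36871269 -1.89617507 -0.14555882]
```

It has dropped in: the vertical load is gone and there is a lip force of 8.5 N towards +x. Give way laterally and lower.

>>> step_arm(
  commands=[
    [0,0.0005,0,0,0,0.5,255],
    [0,0.0005,0.0005,0,0,0.5,255],
    [0,0,0.001,0,0,0.5,255],
    [0,0,0.001,0,0,0,255],
    [0,0,0.001,0,0,0,255],
    [0,0,0.001,0,0,0,255],
    [0,0,0.001,0,0,0,255],
    [0,0,0.0005,0,0,0,255],
    [0,0,0,0,0,0,255],
    [0,0,0,0,0,0,255],
  ],
)

```text
clock: 13.5
tcp_pos: [0.5045, -0.0001, 0.1021]
eef_rot: [0.71, 0.705, 0.0, 0.0]
force: [5.2, 0.2, -2.7]
grip_width: 0.157
finger_force: 40.0
```

```bash
python3 plan.py 1 .5036 0 .1095 91 255|head -1;python3 -c "
from station import telemetry as t;print(t.get_state()['torque'])"
```

```text
now [ 5.045e-01 -1.000e-04  1.021e-01] yaw 89.6 tilt 0.01 F [ 5.2  0.2 -2.7] w 0.157 ff 40.0 t 13.5
[-0.15261276 -1.25683286 -0.10386606]
```

>>> step_arm(
  commands=[
    [0,0.0004,0.001,0,0,0.5,255],
    [0,0.0004,0.001,0,0,0.5,255],
    [0,0,0.001,0,0,0.5,255],
    [0,0,0.001,0,0,0.5,255],
    [0,0,0.001,0,0,0,255],
    [0,0,0.001,0,0,0,255],
    [0,0,0.0005,0,0,0,255],
    [0,0,0,0,0,0,255],
    [0,0,0,0,0,0,255],
    [0,0,0,0,0,0,255],
  ],
)

```text
clock: 14.5
tcp_pos: [0.5047, 0.0001, 0.0961]
eef_rot: [0.722, 0.692, -0.0, -0.0]
force: [0.8, 0.3, -4.6]
grip_width: 0.161
finger_force: 40.0
```

```bash
python3 plan.py 1 .5036 0 .1095 91 255|head -1;python3 -c "
from station import telemetry as t;print(t.get_state()['torque'])"
```

```text
now [5.047e-01 1.000e-04 9.610e-02] yaw 87.58 tilt 0.06 F [ 0.8  0.3 -4.6] w 0.161 ff 40.0 t 14.5
[-0.09309435 -0.02949963 -0.035118  ]
```

>>> step_arm(
  commands=[
    [0.004,0.0003,0,0,0,0,255],
    [0.004,0.0003,0,0,0,0,255],
    [0.004,0.0004,0,0,0,0,255],
    [0.004,0.0003,0,0,0,0,255],
    [0.004,0.0003,0,0,0,0,255],
    [0.004,0.0003,0,0,0,0,255],
    [0.004,0.0004,0,0,0,0,255],
    [0.004,0.0003,0,0,0,0,255],
    [0.004,0.0003,0,0,0,0,255],
    [0.004,0.0003,0,0,0,0,255],
  ],
)

```text
clock: 15.5
tcp_pos: [0.51, 0.0398, 0.0965]
eef_rot: [0.722, 0.692, -0.0, 0.0]
force: [-0.0, -1.9, -3.8]
grip_width: 0.155
finger_force: 40.0
```

```bash
cat > st.py <<'E'
from h import *
from scipy.spatial.transform import Rotation as Ro
s=telemetry.get_state(); r=Ro.from_quat(s["eef_rot"]).as_matrix()
p=np.array(s["tcp_pos"]); t=np.radians(82.95); a=np.array([np.cos(t),np.sin(t)]); b=np.array([a[1],-a[0]])
q=p[:2]-[.5045,0]; F=np.array(s["force"])
print("t",s["clock"],"p",p.round(4),"along",(q@a).round(4),"across(+x)",(q@b).round(4),"yaw",np.degrees(np.arctan2(r[1,0],r[0,0])).round(2),"Falong",(F[:2]@a).round(1),"Facross",(F[:2]@b).round(1),"Fz",F[2].round(1),"T",np.round(s["torque"],2),"w",s["grip_width"].__round__(3))
E
python3 st.py
```

```text
t 15.5 p [0.51   0.0398 0.0965] along 0.0402 across(+x) 0.0006 yaw 87.57 Falong -1.9 Facross 0.2 Fz -3.8 T [-0.48  0.15  0.01] w 0.155
```

>>> step_arm(
  commands=[
    [0.0035,0.0003,0,0,0,0,255],
    [0.0035,0.0003,0,0,0,0,255],
    [0.0035,0.0003,0,0,0,0,255],
    [0.0035,0.0003,0,0,0,0,255],
    [0.003,0.0002,0,0,0,0,255],
    [0.003,0.0002,0,0,0,0,255],
    [0.003,0.0002,0,0,0,0,255],
    [0.003,0.0002,0,0,0,0,255],
    [0.002,0.0002,0,0,0,0,255],
    [0.002,0.0002,0,0,0,0,255],
  ],
)

```text
clock: 16.5
tcp_pos: [0.5137, 0.0699, 0.0965]
eef_rot: [0.722, 0.692, -0.0, 0.0]
force: [-0.7, -1.8, -3.8]
grip_width: 0.153
finger_force: 40.0
```

```bash
python3 st.py
```

```text
t 16.5 p [0.5137 0.0699 0.0965] along 0.0705 across(+x) 0.0006 yaw 87.58 Falong -1.9 Facross -0.5 Fz -3.8 T [-0.47  0.09  0.05] w 0.153
```

Sliding with light friction. Push on in smaller steps.

>>> step_arm(
  commands=[
    [0.001,0.0001,0,0,0,0,255],
    [0.001,0.0001,0,0,0,0,255],
    [0.001,0.0001,0,0,0,0,255],
    [0.001,0.0001,0,0,0,0,255],
    [0.001,0.0001,0,0,0,0,255],
    [0.001,0,0,0,0,0,255],
    [0.001,0.0001,0,0,0,0,255],
    [0.001,0.0001,0,0,0,0,255],
    [0.001,0.0001,0,0,0,0,255],
    [0,0,0,0,0,0,255],
  ],
)

```text
clock: 17.5
tcp_pos: [0.5147, 0.076, 0.0967]
eef_rot: [0.722, 0.691, -0.002, 0.002]
force: [-1.6, -12.9, -0.9]
grip_width: 0.158
finger_force: 40.0
```

```bash
python3 st.py
```

```text
t 17.5 p [0.5147 0.076  0.0967] along 0.0767 across(+x) 0.0008 yaw 87.48 Falong -13.0 Facross -0.0 Fz -0.9 T [-2.64  0.13 -0.04] w 0.158
```

>>> step_arm(
  commands=[
    [0.0005,0,0,0,0,0,255],
    [0.0005,0,0,0,0,0,255],
    [0.0005,0.0001,0,0,0,0,255],
    [0.0005,0,0,0,0,0,255],
    [0,0,0,0,0,0,255],
    [0,0,0,0,0,0,255],
    [0,0,0,0,0,0,255],
    [0,0,0,0,0,0,255],
    [0,0,0,0,0,0,255],
    [0,0,0,0,0,0,255],
  ],
)

```text
clock: 18.5
tcp_pos: [0.5148, 0.0768, 0.097]
eef_rot: [0.723, 0.691, -0.003, 0.002]
force: [-0.7, -16.4, 0.2]
grip_width: 0.158
finger_force: 40.0
```

```bash
python3 st.py; cat > e.py <<'E'
from fit import *
I,D=vision.grab_frame("side"); np.save("s2.npy",D); cv2.imwrite("pics/side2.png",I[:,:,::-1]); cv2.imwrite("pics/crop2.png",cv2.resize(I[180:300,200:400,::-1],(800,480),interpolation=2))
J,D2=vision.grab_frame("top"); np.save("t2.npy",D2); cv2.imwrite("pics/top2.png",J[:,:,::-1])
E
python3 e.py
```

```text
t 18.5 p [0.5148 0.0768 0.097 ] along 0.0774 across(+x) 0.0008 yaw 87.43 Falong -16.4 Facross 1.3 Fz 0.2 T [-3.36  0.36  0.  ] w 0.158
```

View pics/crop2.png

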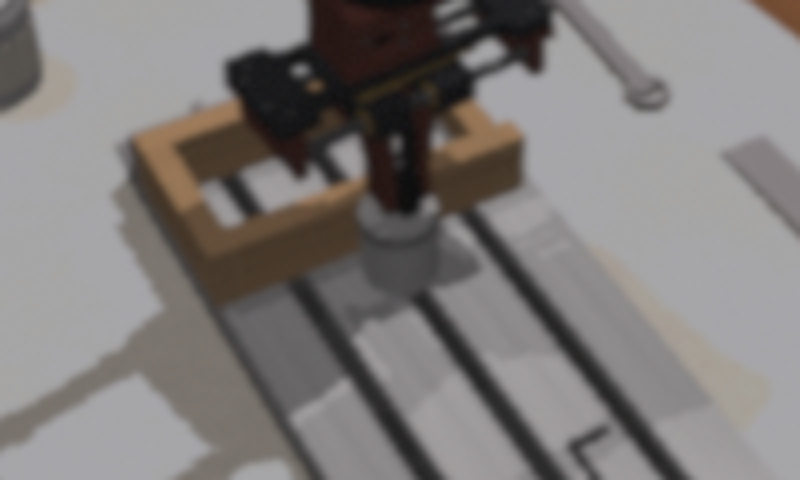

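The crop shows the sleeve (400,250) against the middle of the frame's near side, with the frame's far side up by the fence. I'll check the squareness numerically.

```bash
cat > f.py <<'E'
from fit import *
import sys
def edges(n,D):
    C=cloud(n,D); t=np.radians(-7.05); q=(C[...,:2]-[.5045,0])@R(t); x,y,z=q[...,0],q[...,1],C[...,2]
    # frame top points: near edge (min y) and far edge (max y) of the front wall per x-bin
    m=(abs(z-.078)<.003)&(y>.06)&(y<.24)
    out=[]
    for lo in np.arange(-.11,.11,.01):
        k=m&(x>lo)&(x<=lo+.01)&(y<.16)
        if k.sum()>8: out.append((lo+.005,np.percentile(y[k],3),k.sum()))
    o=np.array(out); print(n,"front edge y by x:",[(round(a,3),round(b*1000,1),int(c)) for a,b,c in out])
    f=np.polyfit(o[:,0],o[:,1],1); r=o[:,1]-np.polyval(f,o[:,0]); g=abs(r)<.003; f=np.polyfit(o[g,0],o[g,1],1); print("slope deg",np.degrees(np.arctan(f[0])).round(2),"y0",f[1].round(4))
    k=m&(y>.14); kk=[(round(lo,2),round(np.percentile(y[k&(x>lo)&(x<=lo+.02)],97)*1000,1)) for lo in np.arange(-.11,.1,.02) if (k&(x>lo)&(x<=lo+.02)).sum()>8]; print("far max y",kk)
    k=(abs(z-.073)<.0018)&(y>.19)&(y<.27)&(abs(x)<.12); kk=[(round(lo,2),round(np.percentile(y[k&(x>lo)&(x<=lo+.02)],5)*1000,1),round(np.percentile(y[k&(x>lo)&(x<=lo+.02)],95)*1000,1)) for lo in np.arange(-.12,.11,.02) if (k&(x>lo)&(x<=lo+.02)).sum()>5]; print("fence top y",kk)
for n,f in(("side",sys.argv[1]),("top",sys.argv[2])): edges(n,np.load(f))
E
python3 f.py s2.npy t2.npy; echo before; python3 f.py side0.npy top0.npy
```

```text
side front edge y by x: [(np.float64(-0.105), np.float64(104.3), 72), (np.float64(-0.095), np.float64(101.8), 52), (np.float64(-0.085), np.float64(101.7), 25), (np.float64(-0.075), np.float64(102.7), 25), (np.float64(-0.065), np.float64(103.4), 23), (np.float64(-0.055), np.float64(101.1), 24), (np.float64(-0.045), np.float64(101.7), 24), (np.float64(-0.035), np.float64(101.7), 26), (np.float64(-0.025), np.float64(68.9), 30), (np.float64(-0.015), np.float64(62.9), 29), (np.float64(-0.005), np.float64(95.1), 12), (np.float64(0.045), np.float64(100.5), 17), (np.float64(0.055), np.float64(102.2), 20), (np.float64(0.065), np.float64(101.5), 21), (np.float64(0.075), np.float64(102.7), 21), (np.float64(0.085), np.float64(102.2), 19), (np.float64(0.095), np.float64(101.8), 17)]
slope deg 6.23 y0 0.0956
far max y [(np.float64(-0.11), np.float64(221.2)), (np.float64(-0.09), np.float64(221.5)), (np.float64(-0.07), np.float64(223.0)), (np.float64(-0.05), np.float64(222.6))]
fence top y [(np.float64(-0.12), np.float64(191.5), np.float64(230.6)), (np.float64(-0.1), np.float64(202.9), np.float64(23
[... 5064 characters left out ...]
 [(np.float64(-0.12), np.float64(226.1), np.float64(231.4)), (np.float64(-0.1), np.float64(207.4), np.float64(231.1)), (np.float64(-0.08), np.float64(224.0), np.float64(230.3)), (np.float64(-0.06), np.float64(223.9), np.float64(231.3)), (np.float64(-0.04), np.float64(224.8), np.float64(231.5)), (np.float64(-0.02), np.float64(224.9), np.float64(231.5)), (np.float64(0.0), np.float64(224.3), np.float64(231.3)), (np.float64(0.02), np.float64(223.2), np.float64(230.9)), (np.float64(0.04), np.float64(224.2), np.float64(230.5)), (np.float64(0.06), np.float64(224.1), np.float64(230.7)), (np.float64(0.08), np.float64(224.4), np.float64(230.7)), (np.float64(0.1), np.float64(223.5), np.float64(231.0))]
```

The front edge sits at y ≈ 102 mm across its whole width, and the fence face at 221 mm minus 120 gives 101. So the frame is flush under a 16 N push. Now press the handle.

>>> step_arm(
  commands=[
    [0,0,0.001,0,0,0,255],
    [0,0,0.001,0,0,0,255],
    [0,0,0.001,0,0,0,255],
    [0,0,0.0015,0,0,0,255],
    [0,0,0.0015,0,0,0,255],
    [0,0,0.0015,0,0,0,255],
    [0,0,0.0015,0,0,0,255],
    [0,0,0.001,0,0,0,255],
    [0,0,0,0,0,0,255],
    [0,0,0,0,0,0,255],
  ],
)

```text
clock: 19.6
tcp_pos: [0.5151, 0.0765, 0.0893]
eef_rot: [0.723, 0.691, -0.002, 0.003]
force: [-6.2, -18.7, 10.6]
grip_width: 0.155
finger_force: 40.0
```

```bash
python3 st.py
```

```text
t 19.6 p [0.5151 0.0765 0.0893] along 0.0773 across(+x) 0.0011 yaw 87.42 Falong -19.3 Facross -3.9 Fz 10.6 T [-3.46  1.26  0.04] w 0.155
```

>>> step_arm(
  commands=[
    [0,0,0.001,0,0,0,255],
    [0,0,0.001,0,0,0,255],
    [0,0,0,0,0,0,255],
    [0,0,0,0,0,-3,255],
    [0,0,0,0,0,-4,255],
    [0,0,0,0,0,-4,255],
    [0,0,0,0,0,-4,255],
    [0,0,0,0,0,-4,255],
    [0,0,0,0,0,-4,255],
    [0,0,0,0,0,0,255],
  ],
)

```text
clock: 20.6
tcp_pos: [0.5171, 0.0765, 0.0883]
eef_rot: [0.57, 0.822, -0.001, 0.005]
force: [0.0, -18.2, 10.0]
grip_width: 0.156
finger_force: 40.0
```

```bash
python3 st.py
```

```text
t 20.6 p [0.5171 0.0765 0.0883] along 0.0774 across(+x) 0.0032 yaw 110.5 Falong -18.1 Facross 2.3 Fz 10.0 T [-3.56  0.15 -0.11] w 0.156
```

>>> step_arm(
  commands=[
    [0,0,0,0,0,-6,255],
    [0,0,0,0,0,-6,255],
    [0,0,0,0,0,-6,255],
    [0,0,0,0,0,-6,255],
    [0,0,0,0,0,-6,255],
    [0,0,0,0,0,-6,255],
    [0,0,0,0,0,-6,255],
    [0,0,0,0,0,-6,255],
    [0,0,0,0,0,-6,255],
    [0,0,0,0,0,-6,255],
  ],
)

```text
clock: 21.6
tcp_pos: [0.5181, 0.078, 0.089]
eef_rot: [0.081, 0.997, -0.002, 0.005]
force: [3.5, -12.4, 10.3]
grip_width: 0.155
finger_force: 40.0
```

```bash
python3 st.py
```

```text
t 21.6 p [0.5181 0.078  0.089 ] along 0.0791 across(+x) 0.0039 yaw 170.67 Falong -11.8 Facross 5.0 Fz 10.3 T [-2.35 -0.53 -0.3 ] w 0.155
```

>>> step_arm(
  commands=[
    [0,0,0,0,0,-3,255],
    [0,0,0,0,0,-3,255],
    [-0.0005,0.0005,0,0,0,0,255],
    [-0.0005,0.0005,0,0,0,0,255],
    [0,0,0,0,0,0,255],
    [0,0,-0.001,0,0,0,255],
    [0,0,-0.001,0,0,0,255],
    [0,0,-0.001,0,0,0,255],
    [0,0,-0.001,0,0,0,255],
    [0,0,0,0,0,0,255],
  ],
)

```text
clock: 22.6
tcp_pos: [0.518, 0.0783, 0.0914]
eef_rot: [0.031, 1.0, -0.003, 0.003]
force: [2.2, -15.2, 5.3]
grip_width: 0.157
finger_force: 40.0
```

```bash
python3 st.py
```

```text
t 22.6 p [0.518  0.0783 0.0914] along 0.0794 across(+x) 0.0038 yaw 176.43 Falong -14.8 Facross 4.1 Fz 5.3 T [-2.85 -0.44 -0.08] w 0.157
```

>>> step_arm(
  commands=[
    [0,0,-0.0005,0,0,0,255],
    [0,0,-0.0005,0,0,0,255],
    [0,0,-0.0005,0,0,0,255],
    [0,0,-0.0005,0,0,0,255],
    [0,0,0,0,0,0,255],
    [0,0,0,0,0,0,255],
    [0,0,0,0,0,0,255],
    [0,0,0,0,0,0,255],
    [0,0,0,0,0,0,255],
    [0,0,0,0,0,0,255],
  ],
)

```text
clock: 23.6
tcp_pos: [0.518, 0.0783, 0.0915]
eef_rot: [0.031, 1.0, -0.003, 0.002]
force: [6.3, -14.7, -3.4]
grip_width: 0.16
finger_force: 40.0
```

```bash
python3 st.py
```

```text
t 23.6 p [0.518  0.0783 0.0915] along 0.0794 across(+x) 0.0038 yaw 176.43 Falong -13.8 Facross 8.0 Fz -3.4 T [-2.73 -1.14 -0.11] w 0.16
```

The foot is caught under the lips: 9 N of lift gave no motion at about 4 mm press. Ease the side force and open.

>>> step_arm(
  commands=[
    [-0.0005,0,0,0,0,0,255],
    [-0.0005,0,0,0,0,0,255],
    [0,0,0,0,0,0,255],
    [0,0,0,0,0,0,120],
    [0,0,0,0,0,0,120],
    [0,0,0,0,0,0,120],
    [0,0,0,0,0,0,120],
    [0,0,0,0,0,0,120],
    [0,0,0,0,0,0,120],
    [0,0,0,0,0,0,120],
  ],
)

```text
clock: 24.6
tcp_pos: [0.517, 0.0817, 0.0904]
eef_rot: [0.03, 1.0, 0.0, -0.0]
force: [-0.3, 0.4, 0.1]
grip_width: 0.531
finger_force: 0.0
```

```bash
python3 st.py
```

```text
t 24.6 p [0.517  0.0817 0.0904] along 0.0826 across(+x) 0.0024 yaw 176.59 Falong 0.4 Facross -0.4 Fz 0.1 T [0.02 0.01 0.01] w 0.531
```

Released with no contact forces. Lift straight up, then move back out of the cameras' view.

>>> step_arm(
  commands=[
    [0,0,-0.01,0,0,0,120],
    [0,0,-0.02,0,0,0,120],
    [0,0,-0.03,0,0,0,120],
    [0,0,-0.04,0,0,0,120],
    [0,0,-0.04,0,0,0,120],
    [0,0.045,0,0,0,0,120],
    [0.015,0.045,0,0,0,0,120],
    [0.02,0.045,0,0,0,0,120],
    [0.025,0.045,0,0,0,0,120],
    [0.025,0.045,0,0,0,0,120],
  ],
)

```text
clock: 25.6
tcp_pos: [0.446, 0.3102, 0.2313]
eef_rot: [0.03, 1.0, 0.0, 0.0]
force: [0.1, -0.4, 0.5]
grip_width: 0.531
finger_force: 0.0
```

>>> step_arm(
  commands=[
    [0.03,0.04,0,0,0,0,120],
    [0.03,0.04,0,0,0,0,120],
    [0.03,0.04,0,0,0,0,120],
    [0.03,0.03,0,0,0,0,120],
    [0.03,0.03,0,0,0,0,120],
    [0,0,0,0,0,0,120],
    [0,0,0,0,0,0,120],
    [0,0,0,0,0,0,120],
    [0,0,0,0,0,0,120],
    [0,0,0,0,0,0,120],
  ],
)

```text
clock: 26.6
tcp_pos: [0.309, 0.4964, 0.2307]
eef_rot: [0.031, 1.0, 0.0, 0.0]
force: [0.2, -1.2, -0.4]
grip_width: 0.531
finger_force: 0.0
```

```bash
sed -i 's/s2.npy/s3.npy/;s/t2.npy/t3.npy/;s/side2/side3/;s/top2/top3/;s/crop2/crop3/' e.py; sed -i '/crop3/s/$/; cv2.imwrite("pics\/crop3.png",np.hstack([cv2.resize(I[180:280,220:360,::-1],(420,300),interpolation=2)]))/' e.py; python3 e.py; python3 - <<'E'
import cv2,numpy as np
a=cv2.imread("pics/crop3.png");b=cv2.imread("pics/top3.png")[190:310,210:350]
cv2.imwrite("pics/crop3b.png",np.hstack([a,cv2.resize(b,(350,300),interpolation=2)]))
E
python3 f.py s3.npy t3.npy | sed 's/np.float64//g'; python3 - <<'E'
from fit import *
for n,f in(("side","s3.npy"),("top","t3.npy")):
    C=cloud(n,np.load(f)); q=(C[...,:2]-[.5045,0])@R(np.radians(-7.05)); z=C[...,2]; d=np.hypot(q[...,0],q[...,1]-.077)
    P=(d<.04)&(z>.105)&(z<.13); print(n,"bar top z",np.median(z[P]),"ctr",q[P].mean(0).round(4)); w=np.linalg.eigh(np.cov(q[P].T))[1][:,1]; print("bar ang to plate x",np.degrees(np.arctan2(w[1],w[0])).round(1))
    P=(d<.04)&(abs(z-.083)<.003)&(q[...,1]<.1); print("sleeve",P.sum(),cv2.minEnclosingCircle((q[P]*1000).astype(np.float32)))
E
```

```text
side front edge y by x: [((-0.105), (104.7), 69), ((-0.095), (101.9), 52), ((-0.085), (101.4), 23), ((-0.075), (102.1), 25), ((-0.065), (103.3), 23), ((-0.055), (102.0), 26), ((-0.045), (102.7), 21), ((-0.035), (100.9), 24), ((-0.025), (70.7), 32), ((-0.015), (61.7), 34), ((-0.005), (60.6), 15), ((0.045), (102.7), 21), ((0.055), (102.7), 19), ((0.065), (101.1), 19), ((0.075), (103.9), 20), ((0.085), (102.2), 20), ((0.095), (101.6), 21)]
side bar top z 0.11389190710345376 ctr [0.0008 0.0757]
bar ang to plate x -176.6
sleeve 121 ((0.9600716233253479, 76.2637710571289), 23.4606990814209)
top bar top z 0.11451610889338504 ctr [0.0001 0.0788]
bar ang to plate x -174.4
sleeve 121 ((0.8595442175865173, 78.86416625976562), 23.889663696289062)Traceback (most recent call last):
  File "f.py", line 15, in <module>
    for n,f in(("side",sys.argv[1]),("top",sys.argv[2])): edges(n,np.load(f))
                                                          ~~~~~^^^^^^^^^^^^^^
  File "f.py", line 12, in edges
    f=np.polyfit(o[:,0],o[:,1],1); r=o[:,1]-np.polyval(f,o[:,0]); g=abs(r)<.003; f=np.polyfit(o[g,0],o[g,1],1); print("slope deg",np.degrees(np.arctan(f[0])).round(2),"y0",f[1].round(4))
                                                                                   ~~~~~~~~~~^^^^^^^^^^^^^^^^^
    raise TypeError("expected non-empty vector for x")
TypeError: expected non-empty vector for x
```

View pics/crop3b.png

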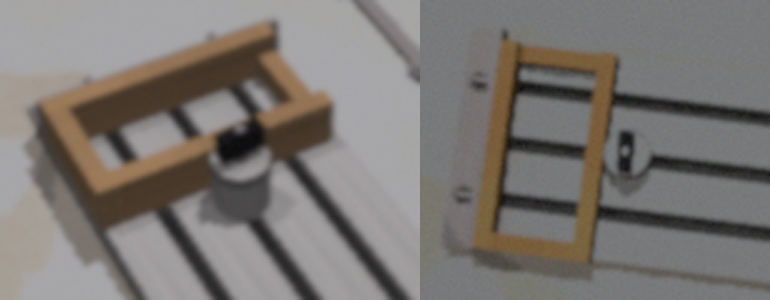

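In the crop the frame lies along the fence, and the stop's sleeve (240,185 left; 630,155 right) is against the middle of its near side with the bar turned crosswise. The bar is about 4 mm down, so it is locked. I'll compare the sleeve position before and after release to rule out spring-back.

```bash
python3 - <<'E'
from fit import *
from scipy.optimize import least_squares
def q_(n,f):
    C=cloud(n,np.load(f)); return (C[...,:2]-[.5045,0])@R(np.radians(-7.05)),C[...,2]
for n,f in(("side","s2.npy"),("side","s3.npy"),("top","t3.npy")):
    q,z=q_(n,f); x,y=q[...,0],q[...,1]
    # sleeve's near wall (side cam sees it): fit circle r=24 to wall points
    P=q[(z>.040)&(z<.078)&(np.hypot(x,y-.078)<.030)&(y<.09)]
    if len(P)>30:
        r=least_squares(lambda c:np.hypot(*(P-c).T)-.024,[0,.077],loss="soft_l1",f_scale=.001); print(n,f,"wall",len(P),r.x.round(4),np.abs(r.fun).mean().round(4))
    # front wall face of frame (vertical), away from the sleeve
    m=(z>.04)&(z<.07)&(abs(y-.102)<.008)&(abs(x)>.04)&(abs(x)<.1)
    print(" face y",m.sum(),np.median(y[m&(x<0)]).round(4),np.median(y[m&(x>0)]).round(4))
    P=q[(abs(z-.0825)<.002)&(np.hypot(x,y-.078)<.032)]; 
    if len(P)>30: print(" top ymin/ymax",np.percentile(y[(abs(z-.0825)<.002)&(np.hypot(x,y-.078)<.032)],[2,98]).round(4))
E
```

```text
side s2.npy wall 207 [0.0003 0.0792] 0.0009
 face y 377 0.1029 0.103
 top ymin/ymax [0.0549 0.0933]
side s3.npy wall 217 [0.002  0.0791] 0.0008
 face y 374 0.1031 0.1029
 top ymin/ymax [0.055  0.0851]
 face y 42 0.1033 0.1031
 top ymin/ymax [0.0588 0.1034]
```

The sleeve centre is 23.9 mm from the frame's face with a 24 mm radius, so it touches. It is in the same place as when it was being pushed, and both ends of the face are at 103 mm. Handing in.

```bash
python3 -c "
from station import ctrl;print(ctrl.job_done())"
```

```text
the job is handed in; nothing more can be done
None
```

The frame is flush on the fence and the stop is locked crosswise in the middle slot with its sleeve touching the frame. I handed the job in at about 27 s of the 72 s, and its verdict was not shown.

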